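# Right the tipped oil bottles in the bottle caddy

## Robot

A 6-joint arm with a two-finger parallel gripper is mounted at the origin on a cart in front of the work surface, level with it; the furniture and walls round the work are solid. World frame = base frame: x ahead of the robot, y to its left, z up, the work surface at z = 0. Lengths are in m, angles in degrees, forces in N, time in s.
With the tool pointing down it reaches from about 0.35 to 0.875 m from the base axis. Payload 4.2 kg.
Tool frame: the origin (TCP) lies midway between the tips of the shut fingers; the grasp point (between the pads) lies 19 mm behind it; z points along the fingers, y is the line along which they close (so a half turn about z gives the same grasp; the last joint's range is limited). The gripper opens to 87 mm and grips with 3 to 60 N. Pads are 19 mm wide; open, the fingers measure 117 mm over their backs; the gripper's body (75 mm by 190 mm) begins 51 mm behind the grasp point.
Start: joints at [-48.323, 22.042, 0.453, 0, -68.411, -14.817], TCP at [0.282, -0.558, 0.223] pointing down, gripper open.
Joint ranges: [-179.83, 179.83], [-69.29, 118.12], [-61.27, 80.66], [-181.25, 117.63], [-171.15, -9.14], [-177.46, 177.46]. Speed limits (degrees/s): [159.86, 159.86, 180, 180, 180, 180].

## Interface

Orientations are given as a 3x3 rotation matrix whose columns are the frame's x, y, z axes.
In Python, from station import * gives the robot as it stands. The module is installed in compiled form; this text tells all that it offers.
- The arm moves only by the tool servo_tool, never from a script. Its argument "deltas" is a list of rows, each an object of numbers: "tx", "ty", "tz": the shift along the tool's x, y, z in mm; "ax", "ay", "az": the turn, a rotation vector about the tool's x, y, z in rad; "claw": the finger opening in mm, from 0 to 87. In form: [{"tx": .., "ty": .., "tz": .., "ax": .., "ay": .., "az": .., "claw": ..}, ...]. A call has 1 to 12 rows; each row is the pose to reach, as a shift and turn from the pose commanded when the call began, along the tool's axes at that moment; what a row does not reach only later rows make up. A row lasts 1/12 s, in which the tool goes at most 41.7 mm and 7.16 degrees, less where a joint would pass 70% of its speed; a pose out of reach is approached as far as the arm can. A call with a gripper value outside its range is refused whole. The fingers move at their own pace and stop on an object; the grip force is fixed at half the most. Time passes only in rows, so rows that repeat a pose let the fingers close. It gives the time, the measured TCP pose, the force, the opening and the grip force at its end, in the units of the state.
- sense(): the state, without advancing time (a new reading comes with each control period).
- capture(name): name is "scene" or "top"; returns the picture (480x640x3 uint8, blue, green, red); there is no depth.
- calibration(name): a dict with "fx", "fy", "cx", "cy" (pixels), "cam_to_world" (4x4, takes a point from camera to world coordinates). Camera axes: x right, y down, z forward; pixel columns grow to the right and rows downward; lengths in m; the calibration is good to about 2 mm. A picture is of the moment at which its call begins. calibration takes no time and is no camera call.
- finish_job(): hands the job in; it is judged then, once.
Trained networks look in the newest picture that a camera, given by its name, has taken for a name from the list of things; names that differ only in an ending like _2 or _b are one class to them, and where a whole thing is asked for, a point or a joint stands for the part that bears it (a point fixed in the world has none). Each returns a list of dicts, best first, with "confidence" (0 to 1); they miss things now and then, are a little off and sometimes report something else, mostly with a low value. They report only what shows in the picture. A call takes as long as a camera call.
- recognise(label, camera): "xyz" ([x, y, z] in m, in the coordinates of the camera as it stood for that picture, good to about 4 mm: the middle of the surface that is visible of it).
- trace(label, camera): "mask" (480x640 bool, what is visible of it).
The state is a dict: "time_s": time; "joints": joint angles; "joint_velocities": joint speeds; "effort": joint torques, N m; "tcp_pos": TCP position; "ee_rot": TCP orientation; "wrist_force": force on the tool from outside, world axes, zero at the start; "moment": the same for the moment, N m; "gripper_width": opening from 0.0 (shut) to 1.0 (fully open); "gripper_force": force on a finger pad.
Only numpy, scipy, OpenCV 4.12 (cv2) and the standard library are available. Lean on these libraries where they do the work, as an engineer would, in place of code of your own. Each camera call takes 0.05 s, during which the arm holds its last target. There are 200 camera calls.

## Task

Two of the four bottles of the caddy have tipped over: first stand the green one, which leans on the right end board, upright in the bay its foot is in (the second from the right), then stand the blue one, which lies on the worktop, upright in the empty bay at the right end. Set them down gently, fully down on the bay floors, let go, and do not knock over the white bottles, the shakers or the soap pump.

Things in the scene. Friction and masses are not known exactly. Their poses are not given: they have to be found in the camera images.
- caddy: Wooden bottle caddy, fixed: a lane of four square bays, 68 (x) x 268 (y) mm outside. Origin: centre of its underside, on the worktop. y axis: along the lane to the left end. Bays 56 x 56 mm inside; bay floor 8 mm, side walls (6 mm thick) and dividers (8 mm thick) 34 mm above the worktop; bays 64 mm apart; end boards 10 mm thick, 95 mm high.
- bay1 (a point): Centre of the floor of bay 1 (8 mm above the worktop), the right end bay, empty at first but overhung by the leaning green bottle; axes as the caddy's.
- bay2 (a point): Centre of the floor of bay 2 (8 mm above the worktop), the second from the right, where the green bottle belongs; axes as the caddy's.
- bay3 (a point): Centre of the floor of bay 3 (8 mm above the worktop), held by a white bottle; axes as the caddy's.
- bay4 (a point): Centre of the floor of bay 4 (8 mm above the worktop), the left end bay, held by a white bottle; axes as the caddy's.
- green_bottle: Green square oil bottle: body 48 x 48 x 150 mm with flat sides, neck 24 mm and cap 31 mm across, 186 mm in all, about 0.3 kg, mass centre 80 mm above the foot. Origin: centre of the foot; z axis from foot to cap, x and y square to the flat sides. At first it leans about 48 degrees along the lane: foot in bay 2, back on the right end board, cap to the right.
- blue_bottle: Blue square oil bottle: body 48 x 48 x 150 mm with flat sides, neck 24 mm and cap 31 mm across, 186 mm in all, about 0.3 kg, mass centre 80 mm above the foot. Origin: centre of the foot; z axis from foot to cap, x and y square to the flat sides. At first it lies flat on the worktop left of the caddy, cap pointing away from it.
- white_bottle1: White square oil bottle: body 48 x 48 x 150 mm with flat sides, neck 24 mm and cap 31 mm across, 186 mm in all, about 0.3 kg, mass centre 80 mm above the foot. Origin: centre of the foot; z axis from foot to cap, x and y square to the flat sides. Loose; stands in bay 3.
- white_bottle2: White square oil bottle: body 48 x 48 x 150 mm with flat sides, neck 24 mm and cap 31 mm across, 186 mm in all, about 0.3 kg, mass centre 80 mm above the foot. Origin: centre of the foot; z axis from foot to cap, x and y square to the flat sides. Loose; stands in bay 4.
- salt: Glass shaker with grey top, 44 mm across, 90 mm high, loose bystander at the back. Origin: centre of its underside. Behind the work a wall cabinet hangs 0.48 m above the worktop; its front and handles reach to about x = 0.6 m straight ahead and x = 0.5 m on the left: keep the wrist back from it.
- pepper: Glass shaker with grey top, 44 mm across, 90 mm high, loose bystander. Origin: centre of its underside.
- soap: Black soap pump bottle, 76 x 65 x 174 mm, loose bystander. Origin: centre of its underside.

How it is judged:
By the outcome, as a careful person would: the job done as asked, in the order asked, and still so for the second after the job is handed in, with the robot touching nothing.
It also fails if it takes over 64 s, if anything falls off the work surface, if the arm or the gripper's body presses on something with over 40 N, if the wrist force passes 120 N, or if a joint passes its speed limit or range.

## Working session

There is one attempt and no reset: what is moved stays moved. The work goes in short steps, Python scripts to look and compute and a tool call to move; the robot and the scene stay as the last step left them, time stands still between calls to the robot, and variables do not carry over. Pictures are saved under pics/ and viewed, at most 12 in all, crops included, and the job is handed in when it is done.

Besides the shell and the picture viewer there is one more tool, called after "Request:" by a JSON object that holds its "name" and its "arguments". servo_tool: Moves the arm, as the interface text tells. Its arguments: {"type":"object","properties":{"deltas":{"type":"array","items":{"type":"object","properties":{"tx":{"type":"number"},"ty":{"type":"number"},"tz":{"type":"number"},"ax":{"type":"number"},"ay":{"type":"number"},"az":{"type":"number"},"claw":{"type":"number"}}}}},"required":["deltas"]}

```bash
mkdir -p pics
cat > h.py <<'E'
from station import *
import numpy as np, cv2
def cw(name,p):
    M=np.array(calibration(name)["cam_to_world"]); return M[:3,:3]@np.array(p)+M[:3,3]
def px2w(name,u,v,z):
    c=calibration(name); M=np.array(c["cam_to_world"])
    d=M[:3,:3]@np.array([(u-c["cx"])/c["fx"],(v-c["cy"])/c["fy"],1.0]); o=M[:3,3]
    return o+d*(z-o[2])/d[2]
def w2px(name,p):
    c=calibration(name); M=np.array(c["cam_to_world"]); q=M[:3,:3].T@(np.array(p)-M[:3,3])
    return np.array([c["fx"]*q[0]/q[2]+c["cx"],c["fy"]*q[1]/q[2]+c["cy"]])
E
python3 - <<'E'
from h import *
np.set_printoptions(precision=3,suppress=True)
for c in("scene","top"):
    cv2.imwrite(f"pics/{c}0.png",capture(c)); k=calibration(c); print(c,k["fx"],k["cx"],k["cy"]);print(np.array(k["cam_to_world"]))
    for l in["caddy","green_bottle","blue_bottle","white_bottle1","salt","pepper","soap"]:
        for r in recognise(l,c)[:3]: print(l,round(r["confidence"],2),cw(c,r["xyz"]))
s=sense();print(s["time_s"],s["tcp_pos"],np.array(s["ee_rot"]))
E
```

```text
scene 565.0602100334677 312.6940566396691 247.06975555260422
[[ 0.501 -0.474  0.724 -0.261]
 [-0.865 -0.268  0.424 -0.632]
 [-0.007 -0.839 -0.545  0.669]
 [ 0.     0.     0.     1.   ]]
caddy 0.9 [ 0.435 -0.186  0.027]
green_bottle 0.71 [ 0.436 -0.213  0.104]
green_bottle 0.53 [ 0.436 -0.19   0.026]
blue_bottle 0.6 [0.454 0.194 0.033]
white_bottle1 0.61 [ 0.448 -0.033  0.122]
white_bottle1 0.58 [ 0.445 -0.098  0.118]
white_bottle1 0.39 [ 0.435 -0.191  0.03 ]
salt 0.55 [ 0.66  -0.012  0.046]
pepper 0.76 [ 0.645 -0.134  0.052]
soap 0.85 [ 0.662 -0.376  0.117]
top 546.4202459710708 329.02535445522045 241.0366353896055
[[-0.088 -0.89   0.447  0.004]
 [-0.996  0.077 -0.043 -0.105]
 [ 0.004 -0.449 -0.893  1.173]
 [ 0.     0.     0.     1.   ]]
green_bottle 0.8 [ 0.455 -0.242  0.143]
blue_bottle 0.62 [0.454 0.204 0.043]
salt 0.68 [ 0.668 -0.004  0.086]
pepper 0.75 [ 0.644 -0.122  0.07 ]
soap 0.57 [ 0.654 -0.363  0.103]
0.8 [ 0.282 -0.558  0.223] [[-0.892 -0.452  0.   ]
 [-0.452  0.892 -0.   ]
 [-0.    -0.    -1.   ]]
```

View pics/scene0.png

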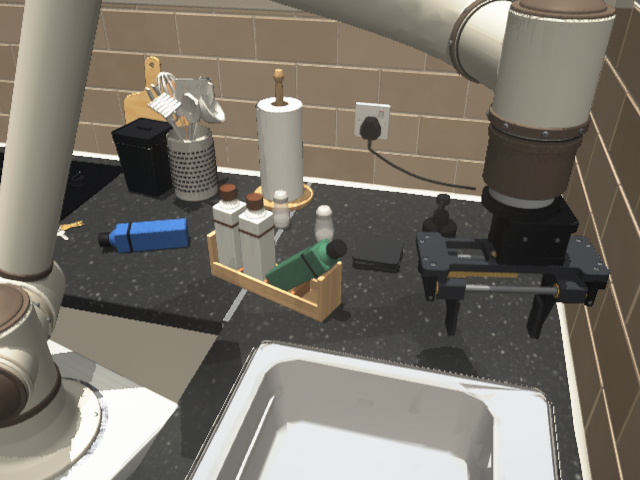

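View pics/top0.png

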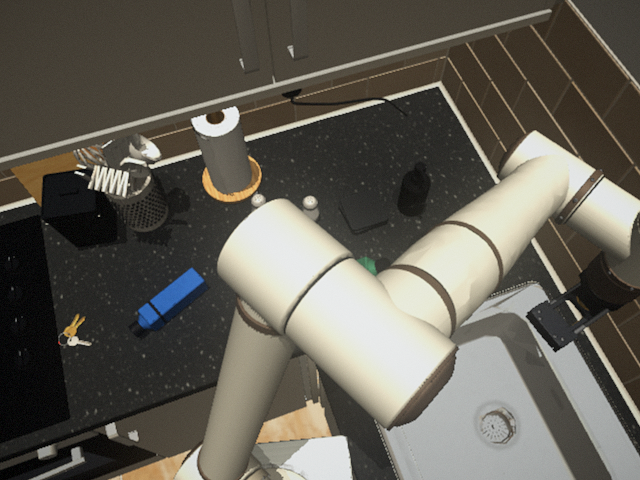

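The scene view shows the caddy at about (210-340, 230-315) with green leaning right (cap at 337,247) and blue lying at (150,235) with its cap left. In the top view the arm hides the caddy. I'll zoom in for corner pixels.

Run:
```python
from h import *
im=cv2.imread("pics/scene0.png")[175:325,85:355]
im=im[:, :]
a=cv2.resize(im[:,115:],None,fx=4.6,fy=4,interpolation=cv2.INTER_CUBIC)
cv2.imwrite("pics/z0.png",cv2.resize(cv2.imread("pics/scene0.png")[225:325,200:350],None,fx=5,fy=5,interpolation=cv2.INTER_CUBIC))
t=cv2.imread("pics/top0.png")
# blue masks: min area rects
for c in("scene","top"):
    m=cv2.cvtColor(cv2.imread(f"pics/{c}0.png"),cv2.COLOR_BGR2HSV)
    b=cv2.inRange(m,(100,130,60),(130,255,255)); n,l,st,ce=cv2.connectedComponentsWithStats(b); i=1+st[1:,4].argmax()
    p=np.argwhere(l==i)[:,::-1].astype(np.float32); r=cv2.minAreaRect(p); print(c,st[i],r,cv2.boxPoints(r).round(1).tolist())
    if c=="top":
        for q in cv2.boxPoints(r): print(px2w(c,*q,0.045))
```

```text
scene [ 129  218   59   34 1617] ((158.20474243164062, 234.18392944335938), (28.966732025146484, 58.12014389038086), 84.64418029785156) [[127.9000015258789, 222.5], [185.8000030517578, 217.10000610351562], [188.5, 245.89999389648438], [130.60000610351562, 251.3000030517578]]
top [ 150  268   55   48 1099] ((176.70941162109375, 290.6423645019531), (20.324485778808594, 55.492149353027344), 50.90614318847656) [[148.8000030517578, 300.29998779296875], [191.8000030517578, 265.29998779296875], [204.6999969482422, 281.0], [161.60000610351562, 316.0]]
[0.45816246 0.24635697 0.045     ]
[0.53438465 0.15463893 0.045     ]
[0.49326807 0.12531001 0.045     ]
[0.41932262 0.21668699 0.045     ]
```

View pics/z0.png

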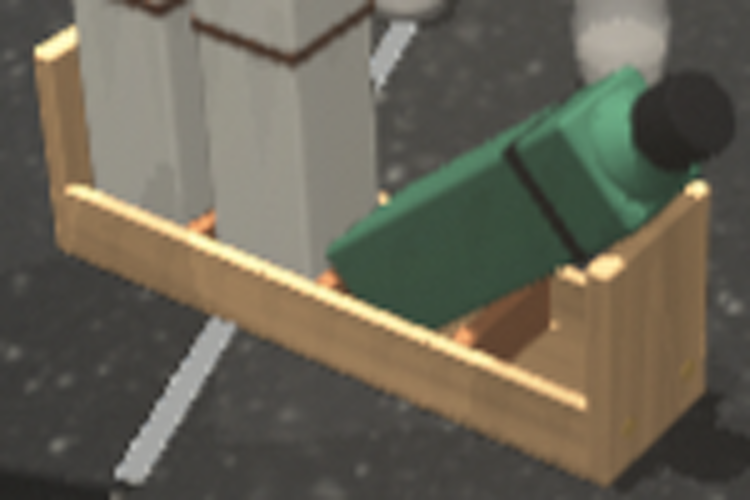

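Run:
```python
from h import *
from scipy.optimize import least_squares
np.set_printoptions(precision=4,suppress=True)
Z=lambda u,v:(200+u/5,225+v/5)
# local pts (x away,y left)
P=[((-.034,-.134,0),Z(607,484)),((-.034,.134,0),Z(60,248)),((.034,-.134,0),Z(703,390)),
   ((-.034,-.134,.095),Z(612,270)),((.034,-.134,.095),Z(706,187)),((-.034,.134,.095),Z(37,52)),((-.034,.124,.034),Z(68,190)),((-.034,-.124,.034),Z(586,402))]
def tr(p,q): 
    c,s=np.cos(p[2]),np.sin(p[2]); return np.array([p[0]+c*q[0]-s*q[1],p[1]+s*q[0]+c*q[1],q[2]])
f=lambda p:np.concatenate([w2px("scene",tr(p,q))-uv for q,uv in P])
r=least_squares(f,[.45,-.1,0],loss="soft_l1"); print(r.x,np.degrees(r.x[2]));print(r.fun.reshape(-1,2))
for n,y in zip("1234",(-.096,-.032,.032,.096)): print("bay",n,tr(r.x,(0,y,.008)))
for u,v in[(212+0,274.6),(321.4,321.8)]: print(px2w("scene",u,v,0))
```

```text
[ 0.464  -0.1197 -0.0716] -4.104993709507091
[[ 0.3756  0.6924]
 [-0.5304 -0.2143]
 [ 1.022  -0.2025]
 [-0.554   0.987 ]
 [ 1.5016 -1.1421]
 [-1.083  -0.8553]
 [-0.1927 -0.8826]
 [-0.0931  0.4078]]
bay 1 [ 0.4571 -0.2155  0.008 ]
bay 2 [ 0.4617 -0.1516  0.008 ]
bay 3 [ 0.4663 -0.0878  0.008 ]
bay 4 [ 0.4709 -0.024   0.008 ]
[0.4396 0.015  0.    ]
[ 0.4218 -0.2494  0.    ]
```

```bash
cat >> h.py <<'E'
from scipy.spatial.transform import Rotation as Ro
np.set_printoptions(precision=4,suppress=True)
CX,CY,CYAW=.4640,-.1197,-.0716
def cad(x,y,z):
    c,s=np.cos(CYAW),np.sin(CYAW); return np.array([CX+c*x-s*y,CY+s*x+c*y,z])
EX=np.array([np.cos(CYAW),np.sin(CYAW),0]); EY=np.array([-EX[1],EX[0],0]); EZ=np.array([0,0,1.])
def tilt(deg): # tool y=-EX, tool z from down tilted toward +EY by deg (body to right)
    t=np.radians(deg); z=-EZ*np.cos(t)+EY*np.sin(t); y=-EX; return np.column_stack([np.cross(y,z),y,z])
def delta(p,R,base=None):
    s=sense(); p0,R0=base if base else (np.array(s["tcp_pos"]),np.array(s["ee_rot"]))
    return np.round(R0.T@(p-p0)*1000,1),np.round(Ro.from_matrix(R0.T@R).as_rotvec(),4)
def axis(th): t=np.radians(th); return -EY*np.sin(t)+EZ*np.cos(t)
E
python3 - <<'E'
from h import *
th=48
foot=cad(0,-.011,.026); d=axis(th); n=EY*np.cos(np.radians(th))+EZ*np.sin(np.radians(th))
z=lambda p:(w2px("scene",p)-[200,225])*5
print("cap",z(foot+.186*d),"capbase",z(foot+.160*d))
for nm,a,b,h in[("foot up near",-1,1,0),("foot low near",-1,-1,0),("sh up near",-1,1,.15),("sh low near",-1,-1,.15),("sh up far",1,1,.15)]: print(nm,z(foot+.024*a*EX+.024*b*n+h*d))
R=tilt(48); g=foot+.141*d; tcp=g+.019*R[:,2]
print("tcp",tcp,"pre",delta(tcp-.1*R[:,2],R), R)
E
```

```text
cap [702.5679 107.2979] capbase [653.8176 132.8723]
foot up near [316.4503 250.2389]
foot low near [388.1316 353.9669]
sh up near [557.8395 116.9309]
sh low near [636.4643 232.8025]
sh up far [634.6855  54.7333]
tcp [ 0.4567 -0.2211  0.1076] pre (array([-269.3,  157.6,   48. ]), array([-0.4307, -0.7606, -0.9672])) [[-0.0479 -0.9974  0.0532]
 [-0.6674  0.0715  0.7412]
 [-0.7431 -0.     -0.6691]]
```

Request:
{"name": "servo_tool", "arguments": {"deltas": [{"tx": -220, "ty": 125, "tz": 10, "ax": -0.43, "ay": -0.76, "az": -0.967, "claw": 87}, {"tx": -220, "ty": 125, "tz": 10, "ax": -0.43, "ay": -0.76, "az": -0.967, "claw": 87}, {"tx": -220, "ty": 125, "tz": 10, "ax": -0.43, "ay": -0.76, "az": -0.967, "claw": 87}, {"tx": -220, "ty": 125, "tz": 10, "ax": -0.43, "ay": -0.76, "az": -0.967, "claw": 87}, {"tx": -220, "ty": 125, "tz": 10, "ax": -0.43, "ay": -0.76, "az": -0.967, "claw": 87}, {"tx": -220, "ty": 125, "tz": 10, "ax": -0.43, "ay": -0.76, "az": -0.967, "claw": 87}, {"tx": -220, "ty": 125, "tz": 10, "ax": -0.43, "ay": -0.76, "az": -0.967, "claw": 87}, {"tx": -220, "ty": 125, "tz": 10, "ax": -0.43, "ay": -0.76, "az": -0.967, "claw": 87}, {"tx": -220, "ty": 125, "tz": 10, "ax": -0.43, "ay": -0.76, "az": -0.967, "claw": 87}, {"tx": -220, "ty": 125, "tz": 10, "ax": -0.43, "ay": -0.76, "az": -0.967, "claw": 87}, {"tx": -220, "ty": 125, "tz": 10, "ax": -0.43, "ay": -0.76, "az": -0.967, "claw": 87}, {"tx": -220, "ty": 125, "tz": 10, "ax": -0.43, "ay": -0.76, "az": -0.967, "claw": 87}]}}

```text
time_s: 1.8
tcp_pos: [0.4223, -0.3473, 0.21]
ee_rot: [[-0.05, -0.997, 0.052], [-0.665, 0.073, 0.743], [-0.745, 0.003, -0.667]]
wrist_force: [-0.6, -0.4, -0.5]
gripper_width: 1.0
gripper_force: 0.0
```

Run:
```python
from h import *
for c in("scene","top"): cv2.imwrite(f"pics/{c}1.png",capture(c))
a=cv2.imread("pics/scene1.png")[200:330,190:390];b=cv2.imread("pics/top1.png")[130:330,120:440]
a=cv2.resize(a,(400,260),interpolation=3);b=cv2.resize(b,None,fx=2.5,fy=2.5,interpolation=3)[:,:]
cv2.imwrite("pics/t1.png",b)
s=sense();print(s["time_s"],s["tcp_pos"],np.array(s["joints"]),s["wrist_force"])
print(delta(s["tcp_pos"],tilt(48)))
```

```text
1.9 [ 0.4222 -0.3469  0.212 ] [ -44.1419   33.8268   16.9538  -36.0947 -105.1989   40.4748] [-0.2938  0.5182  0.3157]
(array([0., 0., 0.]), array([-0.0004, -0.0013, -0.0021]))
```

View pics/t1.png

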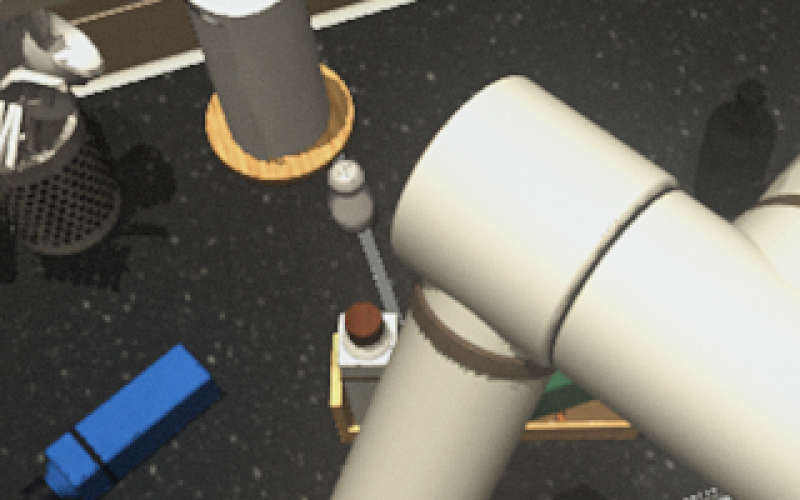

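The top view shows blue clearly (foot end near (200,370), cap lower left); the arm still hides green. The scene fit predicts green's pose well, so I'll go ahead.

Run:
```python
from h import *
foot=cad(0,-.011,.026); d=axis(48); R=tilt(48); tcp=foot+.141*d+.019*R[:,2]
print(delta(tcp-.1*R[:,2],R),delta(tcp,R))
```

```text
(array([ -8.2, -25.4,  64.9]), array([-0.0004, -0.0013, -0.0021])) (array([ -8.3, -25.4, 164.9]), array([-0.0004, -0.0013, -0.0021]))
```

Request:
{"name": "servo_tool", "arguments": {"deltas": [{"tx": -8, "ty": -25, "tz": 30, "claw": 87}, {"tx": -8, "ty": -25, "tz": 60, "claw": 87}, {"tx": -8, "ty": -25, "tz": 80, "claw": 87}, {"tx": -8, "ty": -25, "tz": 100, "claw": 87}, {"tx": -8, "ty": -25, "tz": 115, "claw": 87}, {"tx": -8, "ty": -25, "tz": 130, "claw": 87}, {"tx": -8, "ty": -25, "tz": 130, "claw": 87}]}}

```text
schema error: expected keys tx, ty, tz, ax, ay, az, claw
```

Run:
```python
from h import *
cv2.imwrite("pics/s2.png",cv2.resize(capture("scene")[190:330,200:400],None,fx=4,fy=4,interpolation=3))
foot=cad(0,-.011,.026); d=axis(48); R=tilt(48); tcp=foot+.141*d+.019*R[:,2]
print(delta(tcp,R),sense()["wrist_force"])
```

```text
(array([ -7.7, -25.3, 165.3]), array([-0.0008, -0.0022, -0.001 ])) [0.1877 0.4111 0.4497]
```

View pics/s2.png

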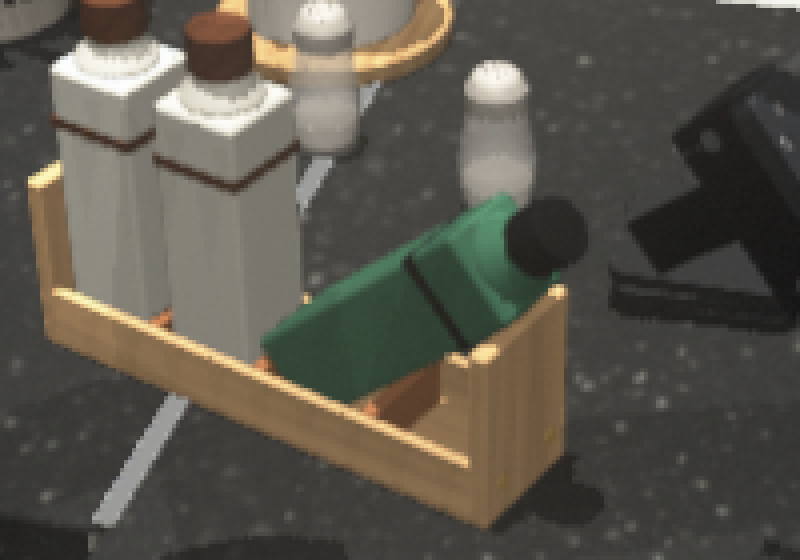

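The move was refused because it lacked the rotation keys. The picture shows green lying as modelled, with the gripper aligned on the right. I'll resend with all keys.

Request:
{"name": "servo_tool", "arguments": {"deltas": [{"tx": -8, "ty": -25, "tz": 30, "ax": 0, "ay": 0, "az": 0, "claw": 87}, {"tx": -8, "ty": -25, "tz": 60, "ax": 0, "ay": 0, "az": 0, "claw": 87}, {"tx": -8, "ty": -25, "tz": 85, "ax": 0, "ay": 0, "az": 0, "claw": 87}, {"tx": -8, "ty": -25, "tz": 105, "ax": 0, "ay": 0, "az": 0, "claw": 87}, {"tx": -8, "ty": -25, "tz": 125, "ax": 0, "ay": 0, "az": 0, "claw": 87}, {"tx": -8, "ty": -25, "tz": 140, "ax": 0, "ay": 0, "az": 0, "claw": 87}, {"tx": -8, "ty": -25, "tz": 150, "ax": 0, "ay": 0, "az": 0, "claw": 87}, {"tx": -8, "ty": -25, "tz": 150, "ax": 0, "ay": 0, "az": 0, "claw": 87}]}}

```text
time_s: 2.62
tcp_pos: [0.4551, -0.2301, 0.1181]
ee_rot: [[-0.048, -0.997, 0.052], [-0.667, 0.071, 0.741], [-0.743, 0.001, -0.669]]
wrist_force: [-0.2, 0.1, -0.3]
gripper_width: 1.001
gripper_force: 0.0
```

Run:
```python
from h import *
cv2.imwrite("pics/s3.png",cv2.resize(capture("scene")[190:330,200:400],None,fx=4,fy=4,interpolation=3))
foot=cad(0,-.011,.026); d=axis(48); R=tilt(48); tcp=foot+.141*d+.019*R[:,2]
print(delta(tcp,R),sense()["wrist_force"])
```

```text
(array([ 1.2, -0.6, 15.1]), array([ 0.0004, -0.0016,  0.0005])) [-0.5786  0.6842  0.7425]
```

View pics/s3.png

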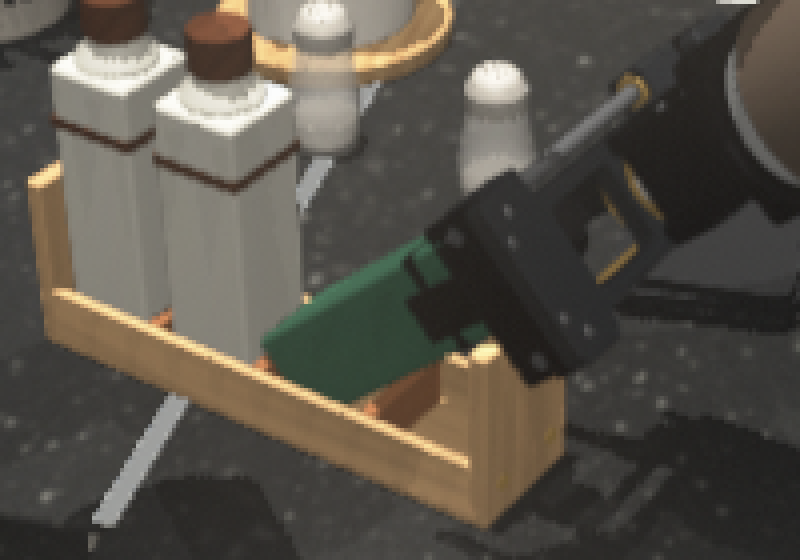

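Straddling green as planned, 15 mm short of the target. Advance and close.

Request:
{"name": "servo_tool", "arguments": {"deltas": [{"tx": 1, "ty": 0, "tz": 6, "ax": 0, "ay": 0, "az": 0, "claw": 87}, {"tx": 1, "ty": 0, "tz": 12, "ax": 0, "ay": 0, "az": 0, "claw": 87}, {"tx": 1, "ty": 0, "tz": 14, "ax": 0, "ay": 0, "az": 0, "claw": 87}, {"tx": 1, "ty": 0, "tz": 14, "ax": 0, "ay": 0, "az": 0, "claw": 60}, {"tx": 1, "ty": 0, "tz": 14, "ax": 0, "ay": 0, "az": 0, "claw": 52}, {"tx": 1, "ty": 0, "tz": 14, "ax": 0, "ay": 0, "az": 0, "claw": 40}, {"tx": 1, "ty": 0, "tz": 14, "ax": 0, "ay": 0, "az": 0, "claw": 40}, {"tx": 1, "ty": 0, "tz": 14, "ax": 0, "ay": 0, "az": 0, "claw": 40}, {"tx": 1, "ty": 0, "tz": 14, "ax": 0, "ay": 0, "az": 0, "claw": 40}]}}

```text
time_s: 3.42
tcp_pos: [0.4563, -0.2224, 0.108]
ee_rot: [[-0.048, -0.997, 0.054], [-0.668, 0.072, 0.741], [-0.743, -0.0, -0.67]]
wrist_force: [-0.3, 0.2, 0.5]
gripper_width: 0.631
gripper_force: 0.0
```

Request:
{"name": "servo_tool", "arguments": {"deltas": [{"tx": 0, "ty": 0, "tz": 0, "ax": 0, "ay": 0, "az": 0, "claw": 38}, {"tx": 0, "ty": 0, "tz": 0, "ax": 0, "ay": 0, "az": 0, "claw": 38}, {"tx": 0, "ty": 0, "tz": 0, "ax": 0, "ay": 0, "az": 0, "claw": 38}, {"tx": 0, "ty": 0, "tz": 0, "ax": 0, "ay": 0, "az": 0, "claw": 38}, {"tx": 0, "ty": 0, "tz": 0, "ax": 0, "ay": 0, "az": 0, "claw": 38}, {"tx": 0, "ty": 0, "tz": 0, "ax": 0, "ay": 0, "az": 0, "claw": 38}]}}

```text
time_s: 3.92
tcp_pos: [0.4564, -0.2224, 0.108]
ee_rot: [[-0.048, -0.997, 0.054], [-0.668, 0.072, 0.74], [-0.742, -0.001, -0.67]]
wrist_force: [0.2, -0.6, 0.7]
gripper_width: 0.547
gripper_force: 30.0
```

Run:
```python
from h import *
f=lambda y,z,th:(cad(0,y,z)+.122*axis(th),tilt(th))
s=sense(); print(s["gripper_width"]*87,s["gripper_force"])
p0=np.array(s["tcp_pos"]);
# actual foot from gripped pose
for a in[(-.020,.050,48),(-.03,.078,48),(-.032,.08,40),(-.032,.08,32),(-.032,.08,24),(-.032,.08,16),(-.032,.08,8),(-.032,.08,0)]: print(a,*delta(*f(*a)))
```

```text
47.55695450889146 29.967390792880906
(-0.02, 0.05, 48) [-12.5  -0.2 -21.5] [-0.0008 -0.0012 -0.0001]
(-0.03, 0.078, 48) [-26.5  -0.3 -47.7] [-0.0008 -0.0012 -0.0001]
(-0.032, 0.08, 40) [-43.7  -0.3 -49.4] [-0.0008  0.1385 -0.0001]
(-0.032, 0.08, 32) [-60.3  -0.3 -45.9] [-0.0008  0.2781 -0.0002]
(-0.032, 0.08, 24) [-76.3  -0.2 -40.1] [-0.0008  0.4177 -0.0002]
(-0.032, 0.08, 16) [-91.4  -0.2 -32.1] [-0.0008  0.5573 -0.0003]
(-0.032, 0.08, 8) [-105.1   -0.2  -22.1] [-0.0008  0.697  -0.0003]
(-0.032, 0.08, 0) [-117.4   -0.2  -10.3] [-0.0007  0.8366 -0.0004]
```

Request:
{"name": "servo_tool", "arguments": {"deltas": [{"tx": -7, "ty": 0, "tz": -11, "ax": 0, "ay": 0, "az": 0, "claw": 38}, {"tx": -13, "ty": 0, "tz": -22, "ax": 0, "ay": 0, "az": 0, "claw": 38}, {"tx": -20, "ty": 0, "tz": -35, "ax": 0, "ay": 0, "az": 0, "claw": 38}, {"tx": -27, "ty": 0, "tz": -48, "ax": 0, "ay": 0, "az": 0, "claw": 38}, {"tx": -35, "ty": 0, "tz": -49, "ax": 0, "ay": 0.07, "az": 0, "claw": 38}, {"tx": -44, "ty": 0, "tz": -49, "ax": 0, "ay": 0.138, "az": 0, "claw": 38}, {"tx": -52, "ty": 0, "tz": -48, "ax": 0, "ay": 0.208, "az": 0, "claw": 38}, {"tx": -60, "ty": 0, "tz": -46, "ax": 0, "ay": 0.278, "az": 0, "claw": 38}, {"tx": -68, "ty": 0, "tz": -43, "ax": 0, "ay": 0.348, "az": 0, "claw": 38}, {"tx": -76, "ty": 0, "tz": -40, "ax": 0, "ay": 0.418, "az": 0, "claw": 38}, {"tx": -84, "ty": 0, "tz": -36, "ax": 0, "ay": 0.488, "az": 0, "claw": 38}, {"tx": -91, "ty": 0, "tz": -32, "ax": 0, "ay": 0.557, "az": 0, "claw": 38}]}}

```text
time_s: 4.92
tcp_pos: [0.4586, -0.185, 0.1986]
ee_rot: [[-0.07, -0.997, 0.021], [-0.959, 0.073, 0.273], [-0.273, -0.001, -0.962]]
wrist_force: [0.3, -0.3, -4.0]
gripper_width: 0.546
gripper_force: 30.0
```

Run:
```python
from h import *
f=lambda y,z,th:(cad(0,y,z)+.122*axis(th),tilt(th))
s=sense(); print(s["gripper_width"]*87,s["gripper_force"],s["wrist_force"])
for a in[(-.032,.08,12),(-.032,.08,8),(-.032,.08,4),(-.032,.08,0)]: print(a,*delta(*f(*a)))
```

```text
47.544077556021065 29.979921580525115 [ 0.2841 -0.3196 -3.9787]
(-0.032, 0.08, 12) [-8.  -0.7  1.5] [-0.0017  0.0675 -0.0008]
(-0.032, 0.08, 8) [-16.5  -0.7   2.4] [-0.0017  0.1373 -0.0009]
(-0.032, 0.08, 4) [-24.9  -0.7   3.9] [-0.0016  0.2071 -0.0009]
(-0.032, 0.08, 0) [-33.1  -0.7   5.9] [-0.0016  0.2769 -0.001 ]
```

Request:
{"name": "servo_tool", "arguments": {"deltas": [{"tx": -8, "ty": 0, "tz": 1.5, "ax": 0, "ay": 0.07, "az": 0, "claw": 38}, {"tx": -16, "ty": 0, "tz": 2.5, "ax": 0, "ay": 0.138, "az": 0, "claw": 38}, {"tx": -25, "ty": 0, "tz": 4, "ax": 0, "ay": 0.207, "az": 0, "claw": 38}, {"tx": -33, "ty": 0, "tz": 6, "ax": 0, "ay": 0.277, "az": 0, "claw": 38}, {"tx": -33, "ty": 0, "tz": 6, "ax": 0, "ay": 0.277, "az": 0, "claw": 38}, {"tx": -33, "ty": 0, "tz": 6, "ax": 0, "ay": 0.277, "az": 0, "claw": 38}]}}

```text
time_s: 5.42
tcp_pos: [0.4603, -0.1507, 0.2008]
ee_rot: [[-0.07, -0.998, -0.001], [-0.998, 0.07, 0.004], [-0.004, 0.001, -1.0]]
wrist_force: [-0.4, 0.2, -3.9]
gripper_width: 0.549
gripper_force: 30.0
```

Run:
```python
from h import *
f=lambda y,z,th:(cad(0,y,z)+.122*axis(th),tilt(th))
s=sense(); print(s["gripper_width"]*87,s["gripper_force"],s["wrist_force"])
for a in[(-.032,.08,0),(-.032,.008,0)]: print(a,*delta(*f(*a)))
cv2.imwrite("pics/s4.png",cv2.resize(capture("scene")[120:330,180:400],None,fx=2.8,fy=2.8,interpolation=3))
```

```text
47.7745747495381 29.98766065458767 [-0.3958  0.1816 -3.8537]
(-0.032, 0.08, 0) [ 0.8 -1.4 -1.2] [0.001  0.0042 0.0013]
(-0.032, 0.008, 0) [ 1.1 -1.5 70.8] [0.001  0.0042 0.0013]
```

View pics/s4.png

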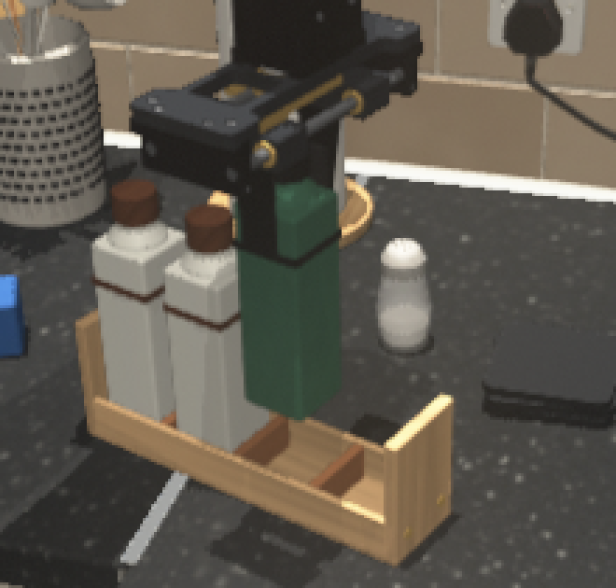

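Run:
```python
from h import *
from scipy.optimize import least_squares
Z=lambda u,v:np.array([180+u/2.8,120+v/2.8])
ob=[((-.024,-.024,0),Z(297,419)),((-.024,.024,0),Z(244,402)),((.024,-.024,0),Z(338,400)),((-.024,-.024,.15),Z(301,199)) ,((.024,-.024,.15),Z(339,192))]
ob=ob[:3]
def pt(p,q): c,s=np.cos(p[3]),np.sin(p[3]); return np.array([p[0]+c*q[0]-s*q[1],p[1]+s*q[0]+c*q[1],p[2]+q[2]])
t=sense()["tcp_pos"]; x0=[t[0],t[1],t[2]-.122,CYAW]
f=lambda p:np.r_[np.concatenate([w2px("scene",pt(p,q))-uv for q,uv in ob]),(p[3]-CYAW)*100]
print(f(x0).round(1)); r=least_squares(f,x0);print(x0,r.x,r.fun.round(1)); print("target",cad(0,-.032,.008))
```

```text
[ 2.4  0.9  0.3 -1.3  3.  -4.7  0. ]
[np.float64(0.4607674223602575), np.float64(-0.15149405827368984), np.float64(0.07874719432889421), -0.0716] [ 0.5498 -0.0875 -0.001  -0.0745] [ 0.2  1.9  0.6  0.5 -0.8 -2.4 -0.3]
target [ 0.4617 -0.1516  0.008 ]
```

Request:
{"name": "servo_tool", "arguments": {"deltas": [{"tx": 2, "ty": -1, "tz": 10, "ax": 0, "ay": 0.004, "az": 0, "claw": 38}, {"tx": 2, "ty": -1, "tz": 20, "ax": 0, "ay": 0.004, "az": 0, "claw": 38}, {"tx": 2, "ty": -1, "tz": 30, "ax": 0, "ay": 0.004, "az": 0, "claw": 38}, {"tx": 2, "ty": -1, "tz": 37, "ax": 0, "ay": 0.004, "az": 0, "claw": 38}, {"tx": 2, "ty": -1, "tz": 42, "ax": 0, "ay": 0.004, "az": 0, "claw": 38}, {"tx": 2, "ty": -1, "tz": 47, "ax": 0, "ay": 0.004, "az": 0, "claw": 38}, {"tx": 2, "ty": -1, "tz": 52, "ax": 0, "ay": 0.004, "az": 0, "claw": 38}, {"tx": 2, "ty": -1, "tz": 56, "ax": 0, "ay": 0.004, "az": 0, "claw": 38}, {"tx": 2, "ty": -1, "tz": 56, "ax": 0, "ay": 0.004, "az": 0, "claw": 38}]}}

```text
time_s: 6.22
tcp_pos: [0.4617, -0.1538, 0.1435]
ee_rot: [[-0.072, -0.997, -0.002], [-0.997, 0.072, -0.001], [0.001, 0.002, -1.0]]
wrist_force: [0.1, -0.0, -3.5]
gripper_width: 0.546
gripper_force: 30.0
```

Request:
{"name": "servo_tool", "arguments": {"deltas": [{"tx": 0, "ty": 0, "tz": 3, "ax": 0, "ay": 0, "az": 0, "claw": 38}, {"tx": 0, "ty": 0, "tz": 6, "ax": 0, "ay": 0, "az": 0, "claw": 38}, {"tx": 0, "ty": 0, "tz": 8, "ax": 0, "ay": 0, "az": 0, "claw": 38}, {"tx": 0, "ty": 0, "tz": 10, "ax": 0, "ay": 0, "az": 0, "claw": 38}, {"tx": 0, "ty": 0, "tz": 11, "ax": 0, "ay": 0, "az": 0, "claw": 38}, {"tx": 0, "ty": 0, "tz": 11, "ax": 0, "ay": 0, "az": 0, "claw": 38}]}}

```text
time_s: 6.72
tcp_pos: [0.462, -0.1538, 0.133]
ee_rot: [[-0.072, -0.997, -0.001], [-0.997, 0.072, -0.001], [0.001, 0.0, -1.0]]
wrist_force: [0.3, 0.5, -3.9]
gripper_width: 0.548
gripper_force: 30.0
```

Request:
{"name": "servo_tool", "arguments": {"deltas": [{"tx": 0, "ty": 0, "tz": 1, "ax": 0, "ay": 0, "az": 0, "claw": 38}, {"tx": 0, "ty": 0, "tz": 2, "ax": 0, "ay": 0, "az": 0, "claw": 38}, {"tx": 0, "ty": 0, "tz": 2, "ax": 0, "ay": 0, "az": 0, "claw": 38}]}}

```text
time_s: 6.97
tcp_pos: [0.4625, -0.1539, 0.1324]
ee_rot: [[-0.071, -0.997, 0.001], [-0.997, 0.071, -0.002], [0.002, -0.001, -1.0]]
wrist_force: [-0.7, 1.4, 4.4]
gripper_width: 0.549
gripper_force: 30.0
```

Request:
{"name": "servo_tool", "arguments": {"deltas": [{"tx": 0, "ty": 0, "tz": 1, "ax": 0, "ay": 0, "az": 0, "claw": 38}, {"tx": 0, "ty": 0, "tz": 1, "ax": 0, "ay": 0, "az": 0, "claw": 38}, {"tx": 0, "ty": 0, "tz": 1, "ax": 0, "ay": 0, "az": 0, "claw": 38}]}}

```text
time_s: 7.22
tcp_pos: [0.4627, -0.154, 0.1323]
ee_rot: [[-0.071, -0.997, 0.001], [-0.997, 0.071, -0.002], [0.002, -0.001, -1.0]]
wrist_force: [-3.3, 2.1, 9.2]
gripper_width: 0.549
gripper_force: 30.0
```

Request:
{"name": "servo_tool", "arguments": {"deltas": [{"tx": 0, "ty": 0, "tz": -1, "ax": 0, "ay": 0, "az": 0, "claw": 50}, {"tx": 0, "ty": 0, "tz": -1, "ax": 0, "ay": 0, "az": 0, "claw": 60}, {"tx": 0, "ty": 0, "tz": -1, "ax": 0, "ay": 0, "az": 0, "claw": 87}, {"tx": 0, "ty": 0, "tz": -1, "ax": 0, "ay": 0, "az": 0, "claw": 87}, {"tx": 0, "ty": 0, "tz": -1, "ax": 0, "ay": 0, "az": 0, "claw": 87}, {"tx": 0, "ty": 0, "tz": -1, "ax": 0, "ay": 0, "az": 0, "claw": 87}, {"tx": 0, "ty": 0, "tz": -5, "ax": 0, "ay": 0, "az": 0, "claw": 87}, {"tx": 0, "ty": 0, "tz": -20, "ax": 0, "ay": 0, "az": 0, "claw": 87}, {"tx": 0, "ty": 0, "tz": -45, "ax": 0, "ay": 0, "az": 0, "claw": 87}, {"tx": 0, "ty": 0, "tz": -80, "ax": 0, "ay": 0, "az": 0, "claw": 87}, {"tx": 0, "ty": 0, "tz": -115, "ax": 0, "ay": 0, "az": 0, "claw": 87}, {"tx": 0, "ty": 0, "tz": -120, "ax": 0, "ay": 0, "az": 0, "claw": 87}]}}

```text
time_s: 8.22
tcp_pos: [0.4656, -0.1546, 0.2572]
ee_rot: [[-0.071, -0.997, 0.013], [-0.997, 0.071, -0.004], [0.003, -0.013, -1.0]]
wrist_force: [0.5, -0.4, 0.2]
gripper_width: 0.999
gripper_force: 0.0
```

Run:
```python
from h import *
s=sense();print(s["tcp_pos"],s["gripper_width"],s["joints"])
for c in("scene","top"): cv2.imwrite(f"pics/{c}5.png",capture(c))
a=cv2.imread("pics/scene5.png")[110:330,90:370];b=cv2.imread("pics/top5.png")[180:345,100:380]
a=cv2.resize(a,(560,440),interpolation=3)
cv2.imwrite("pics/s5.png",cv2.imread("pics/scene5.png")); 
m=cv2.cvtColor(cv2.imread("pics/top5.png"),cv2.COLOR_BGR2HSV)
g=cv2.inRange(m,(60,80,30),(90,255,255));p=np.argwhere(g)[:,::-1];print("green top px",len(p),p.min(0),p.max(0))
print("expected shoulder corners", [w2px("top",cad(a,-.032+b,.158)).round() for a in(-.024,.024) for b in(-.024,.024)])
print("expected cap", w2px("top",cad(0,-.032,.194)))
for l in["green_bottle","white_bottle1","salt","pepper","soap","blue_bottle"]:
    for r in recognise(l,"scene")[:2]: print(l,round(r["confidence"],2),cw("scene",r["xyz"]))
cv2.imwrite("pics/s5.png",np.vstack([cv2.resize(a,(560,340)),cv2.resize(b,(560,260))]))
```

```text
[ 0.4656 -0.1546  0.2572] 0.9988012146990002 [  0.7962   6.9428 -15.1034   0.2485 -67.2317  -4.9516]
green top px 147 [320 268] [342 297]
expected shoulder corners [array([342., 274.]), array([318., 274.]), array([342., 252.]), array([318., 253.])]
expected cap [330.2447 255.6951]
green_bottle 0.97 [ 0.4414 -0.1627  0.1143]
white_bottle1 0.6 [ 0.4442 -0.0948  0.1184]
white_bottle1 0.57 [ 0.4492 -0.0318  0.1214]
salt 0.52 [ 0.6456 -0.3768  0.0834]
salt 0.48 [ 0.6616 -0.0038  0.0751]
pepper 0.64 [ 0.6472 -0.1319  0.0471]
blue_bottle 0.93 [0.4494 0.1947 0.0356]
blue_bottle 0.19 [ 0.6467 -0.1338  0.0481]
```

View pics/s5.png

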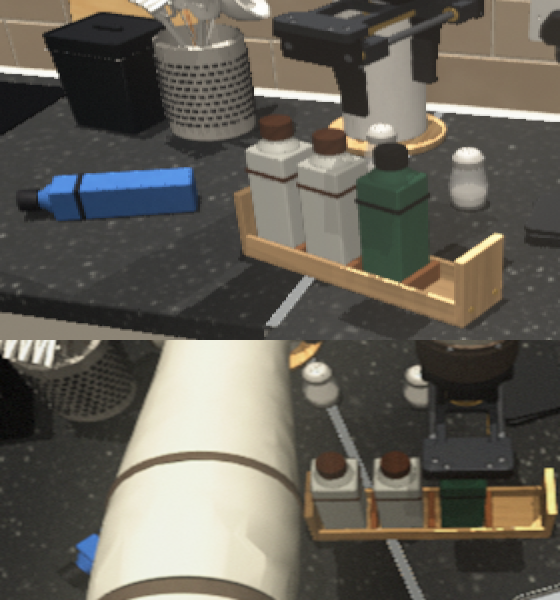

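Green stands in bay 2, and the white bottles and shakers are still upright. Now fit blue's pose from both cameras.

Run:
```python
from h import *
from scipy.optimize import minimize
M={}
for c,n in(("scene","scene5"),("top","top1")):
    m=cv2.cvtColor(cv2.imread(f"pics/{n}.png"),cv2.COLOR_BGR2HSV)
    b=cv2.inRange(m,(100,110,40),(130,255,255)); k,l,st,ce=cv2.connectedComponentsWithStats(b); i=1+st[1:,4].argmax(); M[c]=(l==i).astype(np.uint8)
def mask(c,p):
    a=np.array([np.cos(p[2]),np.sin(p[2]),0]); n=np.array([-a[1],a[0],0])
    P=[np.array([p[0],p[1],0])+h*a+s*n+np.array([0,0,z]) for h in(0,p[3]) for s in(-.024,.024) for z in(0,.048)]
    q=np.array([w2px(c,x) for x in P]); hull=cv2.convexHull(q.astype(np.float32)); o=np.zeros((480,640),np.uint8)
    return cv2.fillConvexPoly(o,np.round(hull*16).astype(np.int32),1,shift=4)
def iou(c,p): o=mask(c,p); return (o&M[c]).sum()/(o|M[c]).sum()
for cs in(["scene"],["top"],["scene","top"]):
    r=minimize(lambda p:-sum(iou(c,p) for c in cs),[.515,.135,2.26,.12],method="Nelder-Mead",options=dict(initial_simplex=np.array([.515,.135,2.26,.12])+np.vstack([np.zeros(4),np.diag([.012,.012,.15,.012])]),maxiter=600))
    print(cs,r.x,np.degrees(r.x[2]),r.fun)
c=r.x;print("grasp pt h=.125",c[:2]+.125*np.array([np.cos(c[2]),np.sin(c[2])]))
```

```text
['scene'] [0.5144 0.1446 2.2522 0.1141] 129.0394058916698 -0.9365798414496036
['top'] [0.5149 0.1398 2.2487 0.1172] 128.84167181346982 -0.927038626609442Traceback (most recent call last):
  File "<stdin>", line 14, in <module>
    res = _minimize_neldermead(fun, x0, args, callback, bounds=bounds,
                               **options)
    fsim[j] = func(sim[j])
              ~~~~^^^^^^^^
    fx = function(np.copy(x), *(wrapper_args + args))
  File "<stdin>", line 14, in <lambda>
  File "<stdin>", line 14, in <genexpr>
  File "<stdin>", line 12, in iou
  File "<stdin>", line 10, in mask
  File "h.py", line 10, in w2px
    c=calibration(name); M=np.array(c["cam_to_world"]); q=M[:3,:3].T@(np.array(p)-M[:3,3])
ValueError: time passes only in moves, steps and waits
```

```bash
cat >> h.py <<'E'
YB=np.radians(129.0); A=np.array([np.cos(YB),np.sin(YB),0]); G=np.radians(60)
zl=-A*np.cos(G)-EZ*np.sin(G); yl=np.cross(EZ,A); RL=np.column_stack([np.cross(yl,zl),yl,zl])
BF=np.array([.5147,.142,0]); GL=BF+.125*A+.028*EZ; TL=GL+.019*zl
E
python3 - <<'E'
from h import *
print(TL,RL); print(delta(TL-.12*zl+.03*EZ,RL)); print("holder",px2w("top",145,215,0),px2w("top",125,228,0))
R0=np.array(sense()["ee_rot"]); print(R0.T@EZ, sense()["time_s"])
E
```

```text
[0.442  0.2318 0.0115] [[ 0.545  -0.7771  0.3147]
 [-0.673  -0.6293 -0.3886]
 [ 0.5     0.     -0.866 ]]
(array([-426.9,   87.9,  103.2]), array([ 0.2002,  0.4985, -0.7344]))
holder [ 0.7014  0.2828 -0.    ] [0.669  0.3288 0.    ]
[ 0.0011  0.003  -1.    ] 8.6167
```

Request:
{"name": "servo_tool", "arguments": {"deltas": [{"tx": -20, "ty": 0, "tz": -30, "ax": 0, "ay": 0, "az": 0, "claw": 87}, {"tx": -55, "ty": 10, "tz": -45, "ax": 0, "ay": 0, "az": 0, "claw": 87}, {"tx": -95, "ty": 20, "tz": -45, "ax": 0, "ay": 0, "az": -0.1, "claw": 87}, {"tx": -135, "ty": 30, "tz": -45, "ax": 0.03, "ay": 0.08, "az": -0.2, "claw": 87}, {"tx": -175, "ty": 40, "tz": -45, "ax": 0.07, "ay": 0.16, "az": -0.3, "claw": 87}, {"tx": -215, "ty": 50, "tz": -45, "ax": 0.1, "ay": 0.24, "az": -0.4, "claw": 87}, {"tx": -255, "ty": 60, "tz": -45, "ax": 0.13, "ay": 0.32, "az": -0.5, "claw": 87}, {"tx": -295, "ty": 70, "tz": -40, "ax": 0.17, "ay": 0.41, "az": -0.62, "claw": 87}, {"tx": -335, "ty": 78, "tz": -20, "ax": 0.2, "ay": 0.5, "az": -0.734, "claw": 87}, {"tx": -372, "ty": 84, "tz": 0, "ax": 0.2, "ay": 0.5, "az": -0.734, "claw": 87}, {"tx": -405, "ty": 88, "tz": 20, "ax": 0.2, "ay": 0.5, "az": -0.734, "claw": 87}, {"tx": -427, "ty": 88, "tz": 40, "ax": 0.2, "ay": 0.5, "az": -0.734, "claw": 87}]}}

```text
time_s: 9.62
tcp_pos: [0.404, 0.2819, 0.2079]
ee_rot: [[0.547, -0.774, 0.319], [-0.669, -0.633, -0.39], [0.504, -0.001, -0.864]]
wrist_force: [0.5, -0.2, 0.6]
gripper_width: 1.001
gripper_force: 0.0
```

Run:
```python
from h import *
s=sense();print(s["tcp_pos"],s["joints"],s["wrist_force"]);print(delta(TL-.1*zl,RL),delta(TL-.03*zl,RL))
```

```text
[0.404  0.2819 0.2079] [ 68.7388  13.1288 -30.9975  28.9879 -64.9153 -46.4041] [ 0.4701 -0.2367  0.5598]
(array([-44.2,   2.2, 101.3]), array([-0.003 , -0.0044,  0.0039])) (array([-44.5,   2.4, 171.3]), array([-0.003 , -0.0044,  0.0039]))
```

Request:
{"name": "servo_tool", "arguments": {"deltas": [{"tx": -20, "ty": 2, "tz": 30, "ax": 0, "ay": -0.004, "az": 0.004, "claw": 87}, {"tx": -44, "ty": 2, "tz": 60, "ax": 0, "ay": -0.004, "az": 0.004, "claw": 87}, {"tx": -44, "ty": 2, "tz": 90, "ax": 0, "ay": -0.004, "az": 0.004, "claw": 87}, {"tx": -44, "ty": 2, "tz": 120, "ax": 0, "ay": -0.004, "az": 0.004, "claw": 87}, {"tx": -44, "ty": 2, "tz": 135, "ax": 0, "ay": -0.004, "az": 0.004, "claw": 87}, {"tx": -44, "ty": 2, "tz": 135, "ax": 0, "ay": -0.004, "az": 0.004, "claw": 87}]}}

```text
time_s: 10.12
tcp_pos: [0.4216, 0.2503, 0.0677]
ee_rot: [[0.542, -0.781, 0.31], [-0.674, -0.625, -0.395], [0.503, 0.005, -0.865]]
wrist_force: [0.4, -0.4, 0.3]
gripper_width: 0.997
gripper_force: 0.0
```

Run:
```python
from h import *
s=sense();print(s["tcp_pos"],s["wrist_force"]);print(delta(TL,RL))
a=capture("scene")[150:290,60:240];b=capture("top")[220:360,80:260]
cv2.imwrite("pics/s6.png",np.hstack([cv2.resize(x,(400,311),interpolation=3) for x in(a,b)]))
```

```text
[0.4216 0.2503 0.0677] [ 0.4146 -0.4346  0.3092]
(array([-4.7, -4.7, 62.2]), array([ 0.0075, -0.0029, -0.0026]))
```

View pics/s6.png

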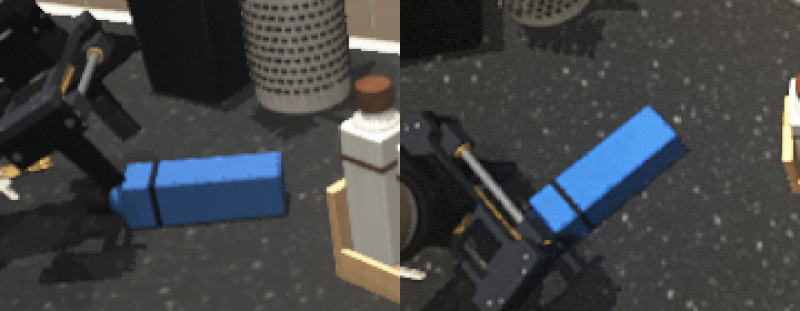

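The gripper straddles the cap end squarely in both views. Advance and close.

Request:
{"name": "servo_tool", "arguments": {"deltas": [{"tx": -2, "ty": -2, "tz": 15, "ax": 0.007, "ay": 0, "az": 0, "claw": 87}, {"tx": -4, "ty": -4, "tz": 30, "ax": 0.007, "ay": 0, "az": 0, "claw": 87}, {"tx": -5, "ty": -4, "tz": 42, "ax": 0.007, "ay": 0, "az": 0, "claw": 87}, {"tx": -5, "ty": -4, "tz": 50, "ax": 0.007, "ay": 0, "az": 0, "claw": 87}, {"tx": -5, "ty": -4, "tz": 56, "ax": 0.007, "ay": 0, "az": 0, "claw": 87}, {"tx": -5, "ty": -4, "tz": 58, "ax": 0.007, "ay": 0, "az": 0, "claw": 87}, {"tx": -5, "ty": -4, "tz": 58, "ax": 0.007, "ay": 0, "az": 0, "claw": 87}]}}

```text
time_s: 10.8
tcp_pos: [0.4418, 0.2385, 0.0191]
ee_rot: [[0.541, -0.777, 0.322], [-0.677, -0.629, -0.382], [0.499, -0.012, -0.866]]
wrist_force: [0.4, -0.4, 0.5]
gripper_width: 0.999
gripper_force: 0.0
```

Run:
```python
from h import *
s=sense();print(s["tcp_pos"],s["wrist_force"]);print(delta(TL,RL))
```

```text
[0.4418 0.2385 0.0191] [ 0.3836 -0.4082  0.5457]
(array([1. , 4.2, 9.2]), array([-0.0102,  0.0009, -0.0057]))
```

Request:
{"name": "servo_tool", "arguments": {"deltas": [{"tx": 1, "ty": 4, "tz": 4, "ax": -0.01, "ay": 0, "az": -0.005, "claw": 87}, {"tx": 1, "ty": 4, "tz": 7, "ax": -0.01, "ay": 0, "az": -0.005, "claw": 87}, {"tx": 1, "ty": 4, "tz": 7, "ax": -0.01, "ay": 0, "az": -0.005, "claw": 60}, {"tx": 1, "ty": 4, "tz": 7, "ax": -0.01, "ay": 0, "az": -0.005, "claw": 50}, {"tx": 1, "ty": 4, "tz": 7, "ax": -0.01, "ay": 0, "az": -0.005, "claw": 38}, {"tx": 1, "ty": 4, "tz": 7, "ax": -0.01, "ay": 0, "az": -0.005, "claw": 38}, {"tx": 1, "ty": 4, "tz": 7, "ax": -0.01, "ay": 0, "az": -0.005, "claw": 38}, {"tx": 1, "ty": 4, "tz": 7, "ax": -0.01, "ay": 0, "az": -0.005, "claw": 38}, {"tx": 1, "ty": 4, "tz": 7, "ax": -0.01, "ay": 0, "az": -0.005, "claw": 38}, {"tx": 1, "ty": 4, "tz": 7, "ax": -0.01, "ay": 0, "az": -0.005, "claw": 38}, {"tx": 1, "ty": 4, "tz": 7, "ax": -0.01, "ay": 0, "az": -0.005, "claw": 38}, {"tx": 1, "ty": 4, "tz": 7, "ax": -0.01, "ay": 0, "az": -0.005, "claw": 38}]}}

```text
time_s: 11.8
tcp_pos: [0.4409, 0.2318, 0.0127]
ee_rot: [[0.545, -0.778, 0.313], [-0.673, -0.629, -0.389], [0.499, 0.001, -0.866]]
wrist_force: [-1.5, -0.3, -0.0]
gripper_width: 0.552
gripper_force: 30.0
```

Run:
```python
from h import *
s=sense();print(s["tcp_pos"],s["wrist_force"],s["gripper_width"]*87,s["gripper_force"]);print(delta(TL,RL))
p=np.array(s["tcp_pos"]);R=np.array(s["ee_rot"])
# bottle foot centre in tool frame, for later
fc=BF+.024*EZ; print("foot in tool",R.T@(fc-p),"axis in tool",R.T@A)
```

```text
[0.4409 0.2318 0.0127] [-1.4629 -0.2976 -0.0239] 48.043361124568975 29.99475977383554
(array([ 0. , -0.8,  1.3]), array([ 0.0016,  0.0007, -0.0002]))
foot in tool [ 0.1063 -0.0009  0.0482] axis in tool [-0.8664  0.001  -0.4994]
```

```bash
cat >> h.py <<'E'
FT=np.array([.1063,0,.0482])
def blue(x,y,z,deg): R=tilt(deg); return cad(x,y,z)-R@FT,R
E
python3 - <<'E'
from h import *
T=blue(0,-.096,.22,60); print("end",T[0])
p=np.array(sense()["tcp_pos"])
print("lift",delta(p+[0,0,.2],RL)); print("yaw",delta(np.array([.445,.12,.32]),tilt(-30)))
E
```

```text
end [ 0.4579 -0.2041  0.3362]
lift (array([  99.9,    0.3, -173.3]), array([ 0.0016,  0.0007, -0.0002]))
yaw (array([ 231. ,   67.5, -221.5]), array([-0.3744,  0.0001,  0.6514]))
```

Request:
{"name": "servo_tool", "arguments": {"deltas": [{"tx": 5, "ty": 0, "tz": -9, "ax": 0, "ay": 0, "az": 0, "claw": 38}, {"tx": 20, "ty": 0, "tz": -35, "ax": 0, "ay": 0, "az": 0, "claw": 38}, {"tx": 38, "ty": 0, "tz": -66, "ax": 0, "ay": 0, "az": 0, "claw": 38}, {"tx": 56, "ty": 0, "tz": -98, "ax": 0, "ay": 0, "az": 0, "claw": 38}, {"tx": 75, "ty": 0, "tz": -130, "ax": 0, "ay": 0, "az": 0, "claw": 38}, {"tx": 90, "ty": 0, "tz": -155, "ax": -0.03, "ay": 0, "az": 0.05, "claw": 38}, {"tx": 105, "ty": 5, "tz": -180, "ax": -0.08, "ay": 0, "az": 0.14, "claw": 38}, {"tx": 125, "ty": 15, "tz": -200, "ax": -0.13, "ay": 0, "az": 0.23, "claw": 38}, {"tx": 150, "ty": 25, "tz": -210, "ax": -0.18, "ay": 0, "az": 0.32, "claw": 38}, {"tx": 175, "ty": 40, "tz": -220, "ax": -0.23, "ay": 0, "az": 0.41, "claw": 38}, {"tx": 205, "ty": 54, "tz": -222, "ax": -0.29, "ay": 0, "az": 0.51, "claw": 38}, {"tx": 231, "ty": 67, "tz": -222, "ax": -0.35, "ay": 0, "az": 0.61, "claw": 38}]}}

```text
time_s: 12.8
tcp_pos: [0.4447, 0.1199, 0.321]
ee_rot: [[-0.024, -1.0, -0.014], [-0.867, 0.028, -0.498], [0.498, 0.0, -0.867]]
wrist_force: [0.7, 0.1, -3.3]
gripper_width: 0.547
gripper_force: 30.0
```

Run:
```python
from h import *
s=sense();print(s["tcp_pos"],s["wrist_force"],s["gripper_width"]*87,s["joints"])
print(delta(np.array(s["tcp_pos"]),tilt(-30)))
base=(np.array(s["tcp_pos"]),tilt(-30))
for i,(y,z,t) in enumerate([(.07,.34,-10),(.02,.35,10),(-.06,.35,30),(-.14,.345,45),(-.204,.336,60)]):
    p=cad(0,0,0); p=base[0]+(np.array([.458,-.2041,.336])-base[0])*((y-base[0][1])/(-.2041-base[0][1])); p[2]=z
    print((y,z,t),*delta(p,tilt(t)))
```

```text
[0.4447 0.1199 0.321 ] [ 0.7105  0.0846 -3.3113] 47.55026419534702 [ 47.9872  10.0294 -14.7622  18.833  -88.8785 -53.9321]
(array([0., 0., 0.]), array([-0.0218,  0.0025,  0.038 ]))
(0.07, 0.34, -10) [52.7 -3.4  8.4] [-0.015  -0.3465  0.0414]
(0.02, 0.35, 10) [101.   -6.9  24.6] [-0.0077 -0.6955  0.044 ]
(-0.06, 0.35, 30) [170.2 -12.4  64.3] [ 0.0001 -1.0445  0.0458]
(-0.14, 0.345, 45) [237.  -17.9 108.4] [ 0.0062 -1.3063  0.0466]
(-0.204, 0.336, 60) [288.  -22.3 148. ] [ 0.0127 -1.568   0.0469]
```

Request:
{"name": "servo_tool", "arguments": {"deltas": [{"tx": 18, "ty": -1, "tz": 2, "ax": -0.015, "ay": -0.115, "az": 0.04, "claw": 38}, {"tx": 35, "ty": -2, "tz": 5, "ax": -0.015, "ay": -0.23, "az": 0.04, "claw": 38}, {"tx": 53, "ty": -3, "tz": 8, "ax": -0.015, "ay": -0.346, "az": 0.04, "claw": 38}, {"tx": 69, "ty": -5, "tz": 13, "ax": -0.01, "ay": -0.46, "az": 0.042, "claw": 38}, {"tx": 85, "ty": -6, "tz": 18, "ax": -0.01, "ay": -0.58, "az": 0.043, "claw": 38}, {"tx": 101, "ty": -7, "tz": 25, "ax": -0.008, "ay": -0.695, "az": 0.044, "claw": 38}, {"tx": 124, "ty": -9, "tz": 38, "ax": -0.005, "ay": -0.81, "az": 0.045, "claw": 38}, {"tx": 147, "ty": -11, "tz": 51, "ax": -0.002, "ay": -0.93, "az": 0.045, "claw": 38}, {"tx": 170, "ty": -12, "tz": 64, "ax": 0, "ay": -1.045, "az": 0.046, "claw": 38}, {"tx": 203, "ty": -15, "tz": 86, "ax": 0.003, "ay": -1.16, "az": 0.046, "claw": 38}, {"tx": 227, "ty": -17, "tz": 102, "ax": 0.005, "ay": -1.26, "az": 0.046, "claw": 38}, {"tx": 237, "ty": -18, "tz": 108, "ax": 0.006, "ay": -1.306, "az": 0.047, "claw": 38}]}}

```text
time_s: 13.8
tcp_pos: [0.4565, -0.1443, 0.3419]
ee_rot: [[-0.057, -0.997, 0.049], [-0.703, 0.075, 0.707], [-0.709, 0.006, -0.705]]
wrist_force: [0.8, -0.1, -4.3]
gripper_width: 0.547
gripper_force: 30.0
```

Run:
```python
from h import *
s=sense();print(s["tcp_pos"],s["wrist_force"],s["gripper_width"]*87,s["joints"])
print(delta(*blue(0,-.096,.22,60)))
```

```text
[ 0.4565 -0.1443  0.3419] [ 0.8265 -0.1289 -4.3163] 47.562781162957606 [ -27.2239   15.2443    9.5666  -41.782  -102.0481   20.3086]
(array([ 46. ,  -6. , -38.2]), array([ 0.0006, -0.2589, -0.007 ]))
```

Excellent. Finish the rotation, then look.

Request:
{"name": "servo_tool", "arguments": {"deltas": [{"tx": 12, "ty": -2, "tz": -10, "ax": 0, "ay": -0.07, "az": -0.007, "claw": 38}, {"tx": 25, "ty": -4, "tz": -20, "ax": 0, "ay": -0.14, "az": -0.007, "claw": 38}, {"tx": 36, "ty": -6, "tz": -30, "ax": 0, "ay": -0.2, "az": -0.007, "claw": 38}, {"tx": 46, "ty": -6, "tz": -38, "ax": 0, "ay": -0.259, "az": -0.007, "claw": 38}, {"tx": 46, "ty": -6, "tz": -38, "ax": 0, "ay": -0.259, "az": -0.007, "claw": 38}, {"tx": 46, "ty": -6, "tz": -38, "ax": 0, "ay": -0.259, "az": -0.007, "claw": 38}]}}

```text
time_s: 14.3
tcp_pos: [0.4589, -0.1999, 0.3375]
ee_rot: [[-0.032, -0.998, 0.058], [-0.502, 0.066, 0.862], [-0.864, -0.001, -0.503]]
wrist_force: [1.0, 0.4, -2.8]
gripper_width: 0.55
gripper_force: 30.0
```

Run:
```python
from h import *
s=sense();print(s["tcp_pos"],s["wrist_force"]); p=np.array(s["tcp_pos"]);R=np.array(s["ee_rot"]);f=p+R@FT
print("foot",f,"bay1",cad(0,-.096,.008),"axis",R@[-.8664,.001,-.4994])
print(delta(*blue(0,-.096,.06,60)))
im=capture("scene"); cv2.imwrite("pics/scene7.png",im); cv2.imwrite("pics/s7.png",cv2.resize(im[90:330,200:400],None,fx=2.5,fy=2.5,interpolation=3))
for dx,dy in[(-1,1),(-1,-1),(1,-1)]:
    print([((w2px("scene",f+.024*dx*EX+.024*dy*EY+[0,0,h])-[200,90])*2.5).round() for h in(0,.15)])
```

```text
[ 0.4589 -0.1999  0.3375] [ 0.9949  0.3852 -2.7653]
foot [ 0.4583 -0.2117  0.2214] bay1 [ 0.4571 -0.2155  0.008 ] axis [-0.002   0.0042  1.    ]
(array([141.6,   0.9,  77.5]), array([ 0.004 , -0.0034,  0.0039]))
[array([231., 281.]), array([224.,  62.])]
[array([291., 300.]), array([290.,  78.])]
[array([331., 271.]), array([334.,  54.])]
```

View pics/s7.png

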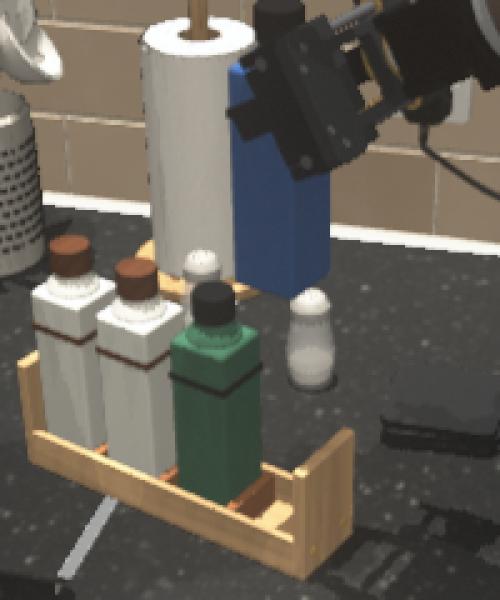

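Foot corners at (235,280), (295,295) and (329,270) agree with the prediction within about 2 mm, and blue is upright over bay 1. Lowering.

Request:
{"name": "servo_tool", "arguments": {"deltas": [{"tx": 16, "ty": 1, "tz": 7, "ax": 0.004, "ay": -0.003, "az": 0.004, "claw": 38}, {"tx": 34, "ty": 1, "tz": 17, "ax": 0.004, "ay": -0.003, "az": 0.004, "claw": 38}, {"tx": 54, "ty": 1, "tz": 28, "ax": 0.004, "ay": -0.003, "az": 0.004, "claw": 38}, {"tx": 74, "ty": 1, "tz": 39, "ax": 0.004, "ay": -0.003, "az": 0.004, "claw": 38}, {"tx": 94, "ty": 1, "tz": 50, "ax": 0.004, "ay": -0.003, "az": 0.004, "claw": 38}, {"tx": 112, "ty": 1, "tz": 61, "ax": 0.004, "ay": -0.003, "az": 0.004, "claw": 38}, {"tx": 128, "ty": 1, "tz": 70, "ax": 0.004, "ay": -0.003, "az": 0.004, "claw": 38}, {"tx": 138, "ty": 1, "tz": 75.5, "ax": 0.004, "ay": -0.003, "az": 0.004, "claw": 38}, {"tx": 141, "ty": 1, "tz": 77.5, "ax": 0.004, "ay": -0.003, "az": 0.004, "claw": 38}, {"tx": 141, "ty": 1, "tz": 77.5, "ax": 0.004, "ay": -0.003, "az": 0.004, "claw": 38}]}}

```text
time_s: 15.18
tcp_pos: [0.4589, -0.2024, 0.179]
ee_rot: [[-0.031, -0.998, 0.061], [-0.501, 0.068, 0.863], [-0.865, -0.004, -0.502]]
wrist_force: [1.0, 0.0, -2.7]
gripper_width: 0.547
gripper_force: 30.0
```

Run:
```python
from h import *
s=sense();print(s["tcp_pos"],s["wrist_force"]); p=np.array(s["tcp_pos"]);R=np.array(s["ee_rot"]);f=p+R@FT
print("foot",f,"bay1",cad(0,-.096,.008),"axis",R@[-.8664,.001,-.4994])
print(delta(*blue(0,-.096,.020,60)),delta(*blue(0,-.096,.008,60)))
im=capture("scene"); cv2.imwrite("pics/s8.png",cv2.resize(im[170:330,230:370],None,fx=3.6,fy=3.6,interpolation=3))
for dx,dy in[(-1,1),(-1,-1),(1,-1)]:
    print([((w2px("scene",f+.024*dx*EX+.024*dy*EY+[0,0,h])-[230,170])*3.6).round() for h in(0,)])
```

```text
[ 0.4589 -0.2024  0.179 ] [ 0.9745  0.0035 -2.6694]
foot [ 0.4585 -0.2141  0.0629] bay1 [ 0.4571 -0.2155  0.008 ] axis [-0.0046  0.0034  1.    ]
(array([37.9,  1. , 20. ]), array([ 0.0014, -0.0024,  0.0052])) (array([48.3,  1. , 26. ]), array([ 0.0014, -0.0024,  0.0052]))
[array([238., 395.])]
[array([317., 427.])]
[array([369., 379.])]
```

View pics/s8.png

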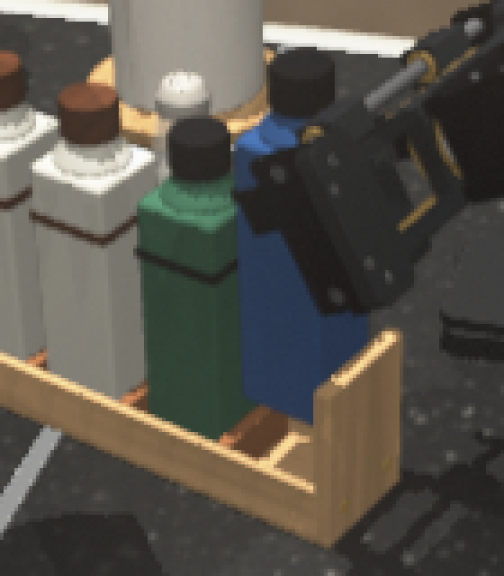

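Foot's left corner at (243,395) is close to the predicted (238,395). Lower into the bay.

Request:
{"name": "servo_tool", "arguments": {"deltas": [{"tx": 9, "ty": 1, "tz": 4, "ax": 0.001, "ay": -0.002, "az": 0.005, "claw": 38}, {"tx": 17, "ty": 1, "tz": 8, "ax": 0.001, "ay": -0.002, "az": 0.005, "claw": 38}, {"tx": 24, "ty": 1, "tz": 12, "ax": 0.001, "ay": -0.002, "az": 0.005, "claw": 38}, {"tx": 29, "ty": 1, "tz": 15, "ax": 0.001, "ay": -0.002, "az": 0.005, "claw": 38}, {"tx": 34, "ty": 1, "tz": 18, "ax": 0.001, "ay": -0.002, "az": 0.005, "claw": 38}, {"tx": 38, "ty": 1, "tz": 20, "ax": 0.001, "ay": -0.002, "az": 0.005, "claw": 38}, {"tx": 38, "ty": 1, "tz": 20, "ax": 0.001, "ay": -0.002, "az": 0.005, "claw": 38}, {"tx": 38, "ty": 1, "tz": 20, "ax": 0.001, "ay": -0.002, "az": 0.005, "claw": 38}]}}

```text
time_s: 15.9
tcp_pos: [0.4578, -0.2048, 0.1359]
ee_rot: [[-0.036, -0.997, 0.062], [-0.499, 0.072, 0.864], [-0.866, 0.0, -0.5]]
wrist_force: [-0.1, 0.3, -2.2]
gripper_width: 0.547
gripper_force: 30.0
```

Run:
```python
from h import *
s=sense();print(s["tcp_pos"],s["wrist_force"]); p=np.array(s["tcp_pos"]);R=np.array(s["ee_rot"]);print("foot",p+R@FT)
print(delta(*blue(0,-.096,.008,60)))
```

```text
[ 0.4578 -0.2048  0.1359] [-0.0526  0.3329 -2.2319]
foot [ 0.4569 -0.2162  0.0197]
(array([ 9.8, -0.1,  6.5]), array([-0.0004,  0.0001, -0.0004]))
```

Request:
{"name": "servo_tool", "arguments": {"deltas": [{"tx": 2.5, "ty": 0, "tz": 1.6, "ax": 0, "ay": 0, "az": 0, "claw": 38}, {"tx": 4.5, "ty": 0, "tz": 2.8, "ax": 0, "ay": 0, "az": 0, "claw": 38}, {"tx": 6.5, "ty": 0, "tz": 4, "ax": 0, "ay": 0, "az": 0, "claw": 38}, {"tx": 7.5, "ty": 0, "tz": 4.6, "ax": 0, "ay": 0, "az": 0, "claw": 38}, {"tx": 7.5, "ty": 0, "tz": 4.6, "ax": 0, "ay": 0, "az": 0, "claw": 38}]}}

```text
time_s: 16.32
tcp_pos: [0.4577, -0.2044, 0.1271]
ee_rot: [[-0.036, -0.997, 0.062], [-0.499, 0.072, 0.864], [-0.866, 0.0, -0.5]]
wrist_force: [-0.1, -0.0, -4.2]
gripper_width: 0.546
gripper_force: 30.0
```

Request:
{"name": "servo_tool", "arguments": {"deltas": [{"tx": 1, "ty": 0, "tz": 0.5, "ax": 0, "ay": 0, "az": 0, "claw": 38}, {"tx": 1, "ty": 0, "tz": 0.5, "ax": 0, "ay": 0, "az": 0, "claw": 38}, {"tx": 1, "ty": 0, "tz": 0.5, "ax": 0, "ay": 0, "az": 0, "claw": 38}]}}

```text
time_s: 16.57
tcp_pos: [0.4578, -0.2047, 0.1262]
ee_rot: [[-0.036, -0.997, 0.063], [-0.499, 0.072, 0.864], [-0.866, -0.0, -0.5]]
wrist_force: [-0.2, 0.2, -2.3]
gripper_width: 0.549
gripper_force: 30.0
```

Request:
{"name": "servo_tool", "arguments": {"deltas": [{"tx": 0.9, "ty": 0, "tz": 0.5, "ax": 0, "ay": 0, "az": 0, "claw": 38}, {"tx": 1.7, "ty": 0, "tz": 1, "ax": 0, "ay": 0, "az": 0, "claw": 38}, {"tx": 1.7, "ty": 0, "tz": 1, "ax": 0, "ay": 0, "az": 0, "claw": 38}]}}

```text
time_s: 16.82
tcp_pos: [0.4579, -0.2048, 0.1251]
ee_rot: [[-0.035, -0.997, 0.063], [-0.499, 0.071, 0.864], [-0.866, -0.001, -0.5]]
wrist_force: [0.3, -1.6, 2.3]
gripper_width: 0.548
gripper_force: 30.0
```

Request:
{"name": "servo_tool", "arguments": {"deltas": [{"tx": 0.9, "ty": 0, "tz": 0.5, "ax": 0, "ay": 0, "az": 0, "claw": 38}, {"tx": 0.9, "ty": 0, "tz": 0.5, "ax": 0, "ay": 0, "az": 0, "claw": 38}, {"tx": 0.9, "ty": 0, "tz": 0.5, "ax": 0, "ay": 0, "az": 0, "claw": 38}]}}

```text
time_s: 17.07
tcp_pos: [0.4578, -0.2048, 0.1251]
ee_rot: [[-0.034, -0.997, 0.062], [-0.498, 0.071, 0.864], [-0.866, -0.002, -0.499]]
wrist_force: [0.2, -1.6, 6.4]
gripper_width: 0.549
gripper_force: 30.0
```

Floor contact at the expected height. Release and back out.

Request:
{"name": "servo_tool", "arguments": {"deltas": [{"tx": -1, "ty": 0, "tz": -0.5, "ax": 0, "ay": 0, "az": 0, "claw": 50}, {"tx": -1, "ty": 0, "tz": -0.5, "ax": 0, "ay": 0, "az": 0, "claw": 60}, {"tx": -1, "ty": 0, "tz": -0.5, "ax": 0, "ay": 0, "az": 0, "claw": 87}, {"tx": -1, "ty": 0, "tz": -0.5, "ax": 0, "ay": 0, "az": 0, "claw": 87}, {"tx": -1, "ty": 0, "tz": -0.5, "ax": 0, "ay": 0, "az": 0, "claw": 87}, {"tx": -1, "ty": 0, "tz": -0.5, "ax": 0, "ay": 0, "az": 0, "claw": 87}, {"tx": -1, "ty": 0, "tz": -5, "ax": 0, "ay": 0, "az": 0, "claw": 87}, {"tx": -1, "ty": 0, "tz": -20, "ax": 0, "ay": 0, "az": 0, "claw": 87}, {"tx": -1, "ty": 0, "tz": -50, "ax": 0, "ay": 0, "az": 0, "claw": 87}, {"tx": -1, "ty": 0, "tz": -85, "ax": 0, "ay": 0, "az": 0, "claw": 87}, {"tx": -1, "ty": 0, "tz": -120, "ax": 0, "ay": 0, "az": 0, "claw": 87}, {"tx": -1, "ty": 0, "tz": -130, "ax": 0, "ay": 0, "az": 0, "claw": 87}]}}

```text
time_s: 18.07
tcp_pos: [0.4494, -0.3211, 0.1911]
ee_rot: [[-0.035, -0.997, 0.066], [-0.504, 0.074, 0.86], [-0.863, -0.003, -0.505]]
wrist_force: [0.6, -0.3, 0.6]
gripper_width: 0.999
gripper_force: 0.0
```

Run:
```python
from h import *
s=sense();print(s["tcp_pos"],s["gripper_width"],s["wrist_force"])
im=capture("scene"); cv2.imwrite("pics/s9.png",im[120:360,120:480])
f=cad(0,-.096,.008)
for a,b in[(-1,1),(-1,-1),(1,-1)]: print((w2px("scene",f+.024*a*EX+.024*b*EY+[0,0,.15])-[120,120]).round(1))
```

```text
[ 0.4494 -0.3211  0.1911] 0.9987399232022095 [ 0.5735 -0.3237  0.5656]
[174.9 115.6]
[198.2 123.9]
[213.6 111.5]
```

View pics/s9.png

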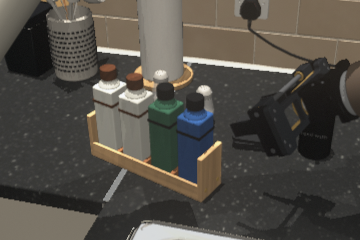

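All four bottles stand in their bays: blue's shoulder corner is near (197,124), as predicted. The gripper is clear, and the shakers and soap are standing.

```bash
python3 -c "
from station import *
print(finish_job())"
```

```text
the job is handed in; nothing more can be done
None
```

The green bottle stands in bay 2 and the blue bottle in bay 1, in that order, both released on the bay floors; the last picture shows nothing knocked over, and I handed the job in at about 18 s.

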